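# Lean the carved lantern back in the carving rest

## Task

The carved amber lantern shell stands on the base board of the carving rest, in front of its two sloping cork-faced rails. Push it upright along the board until its foot is home against the toes of the rails, then push near its top and tip it over backwards so that it comes to lie leaning back on both rails, centred between them, foot still on the board. Work gently and only by pushing with the fingers: do not lift or carry the lantern, do not let it topple past the rails or crash down, and leave everything else on the bench as it is.

Things in the scene. Friction and masses are not known exactly. Their poses are not given: they have to be found in the camera images.
- lantern: The carved lantern shell: amber tube open at both ends, white inside, 96 mm across, 120 mm tall, wall 7 mm, 0.2 to 0.45 kg, loose. Origin: centre of its lower end; z along its axis to the mouth. At first upright on the rest's board, 65 to 105 mm before the rail toes (to -x of the rest), up to 25 mm off its middle. Pushed at half height or lower it slides; near the top, foot stopped, it tips.
- lantern_mouth (a point): Centre of the lantern's mouth (upper end), 120 mm from its origin along z. As it tips about its far lower edge the pushed wall rises too, so the fingers follow it up and over in an arc (a level push jams). Past its balance, about 39 degrees from upright, it falls the short way onto the rails by itself; its near rim is then highest, 154 mm above the board.
- rest: Carving rest, fixed: board 310 (x) by 190 mm (y), top 15 mm above the bench, and two parallel cork-faced wooden rails, 145 mm long, 18 mm wide, 70 mm clear apart, rising from the board (their toes) towards +x at 52 degrees from upright. Origin: midway between the toes, at bench height; x runs from the board's open front to the rails, away from the robot; z up. Board from x = -175 to +135 mm.
- rest_home (a point): Point on the board's top, 33 mm before the toes on the rest's middle line (its x = -33, y = 0): where the centre of the standing lantern's foot is when home against both toes.
- rest_top (a point): Point midway between the upper ends of the two rails, in their upper face, 104 mm above the bench, 114 mm beyond the toes. The lantern leaning home is tilted 53 to 60 degrees from upright, mouth on this side.
- knife: Carving knife with a black handle lying on the bench beside the board (to -y of the rest): 160 mm long, 17 mm wide, 14 mm high; origin under it, x along the blade. Leave alone.
- gouge: Gouge with a wooden handle lying on the bench beside the board (to +y of the rest): 200 mm long, 22 mm wide, 20 mm high; origin under it, x along the blade. Leave alone.
- mallet: Dark round carver's mallet standing on its head, 82 mm across, 190 mm tall; origin under its centre. Leave alone.
- small_lantern: Finished small dark-brown lantern shell, a tube 68 mm across and 80 mm tall, standing upright; origin under its centre. Leave alone.
- wax_jar: Amber wax jar with a metal lid, 64 mm across, 70 mm tall; origin under its centre. Leave alone.
- brush: Brush lying on the bench, 170 mm long; origin under it, x along it. Leave alone.
- offcut: Light wooden offcut block, 70 x 45 x 30 mm; origin under its centre. Leave alone.

How it is judged:
On the way:
1. the lantern stands upright with its foot home against the toes of the rails (within 12 mm) (angle between lantern's own z axis and vertical below 0.15 rad and horizontal distance between lantern and rest_home below 0.012 m), for 0.1 s.
At the end, for the whole second after the job is handed in: The lantern lies still, leaning back on both rails, mouth up and away from the open front, tilted 46 to 64 degrees from upright; centre of its foot within 12 mm and of its mouth within 15 mm of the rest's middle line, foot on the board at the rail toes (45 mm before to 20 mm past them) (angle between lantern's own z axis and vertical between 0.8 and 1.12 rad and x of lantern in the frame of rest between -0.045 and 0.02 m and y of lantern in the frame of rest between -0.012 and 0.012 m and y of lantern_mouth in the frame of rest between -0.015 and 0.015 m and x of lantern_mouth in the frame of rest above 0.04 m and height (world z) of lantern below 0.068 m and contact force between lantern and rest above 0.5 N and linear speed of lantern below 0.01 m/s); the robot touches nothing.
It fails at once if the lantern is lifted off the board (more than about 12 mm) ((angle between lantern's own z axis and vertical below 0.15 rad and height (world z) of lantern above 0.034 m) or (angle between lantern's own z axis and vertical below 0.4 rad and height (world z) of lantern above 0.046 m) or (angle between lantern's own z axis and vertical below 0.7 rad and height (world z) of lantern above 0.058 m) or height (world z) of lantern above 0.075 m).
It fails at once if the lantern topples over flat (angle between lantern's own z axis and vertical above 1.3 rad).
It fails at once if the lantern is flung or crashes down (turns faster than 5.5 rad/s) (angular speed of lantern above 5.5 rad/s).
It fails at once if the fingers press the lantern harder than 25 N (contact force between the fingers and lantern above 25 N).
It fails at once if a bystander is moved more than 15 mm (distance of any of knife, gouge, mallet, small_lantern, wax_jar, brush, offcut from where it was at the start of the episode above 0.015 m).
It also fails if it takes over 54 s, if anything falls off the work surface, if the arm or the gripper's body presses on something with over 40 N, if the wrist force passes 120 N, or if a joint passes its speed limit or range.

## Robot

A 6-joint arm with a two-finger parallel gripper is mounted at the origin on the work surface. World frame = base frame: x ahead of the robot, y to its left, z up, the work surface at z = 0. Lengths are in m, angles in rad, forces in N, time in s.
With the tool pointing down it reaches from about 0.35 to 0.975 m from the base axis. Payload 4.9 kg.
Tool frame: the origin (TCP) lies between the finger pads; the fingertips stand 14 mm ahead of it and the grasp point (between the pads) lies 5 mm behind it (manip.tcp_to_tips is the distance from the TCP to the fingertips, in m); z points along the fingers, y is the line along which they close (so a half turn about z gives the same grasp; the last joint's range is limited). The gripper opens to 85 mm and grips with 20 to 120 N. Pads are 22 mm wide; open, the fingers measure 114 mm over their backs; the gripper's body (76 mm by 85 mm) begins 54 mm behind the grasp point. The pads swing forward as they close: fully open they stand 13 mm farther back than shut.
Start: joints at [0.997, 0.053, 1.613, -0, 1.476, -0.119], TCP at [0.275, 0.561, 0.211] pointing down, gripper open.
Joint ranges: [-3.01, 3.01], [-1.01, 2.22], [0.06, 2.58], [-1.02, 4.17], [0.09, 2.62], [-3.14, 3.14]. Speed limits (rad/s): [2.57, 2.57, 3.14, 3.14, 3.14, 3.14].

## Interface

Orientations are given as a unit quaternion [w, x, y, z].
In Python, from plant import manip gives the robot as it stands.
- The arm moves only by the tool servo_tool, never from a script. Its argument "moves" is a list that holds one entry, the list of rows, each a list of 7 numbers: the shift along the tool's x, y, z in mm, then the turn, a rotation vector about the tool's x, y, z in degrees, then the finger opening in mm, from 0 to 85.4. In form: [[[x, y, z, ax, ay, az, fingers], ...]]. A call has 1 to 12 rows; each row shifts and turns the commanded pose from where the row before left it, along the tool's axes as they then stand; what a row does not reach is not made up. A row lasts 1/8 s, in which the tool goes at most 62.5 mm and 10.7 degrees, less where a joint would pass 70% of its speed; a pose out of reach is approached as far as the arm can. A call with a gripper value outside its range is refused whole. The fingers move at their own pace and stop on an object; the grip force is fixed at half the most. Time passes only in rows, so rows that do not move let the fingers close. It gives the time, the measured TCP pose, the force, the opening and the grip force at its end, in the units of the state.
- manip.state(): the state, without advancing time (a new reading comes with each control period).
- manip.grab_frame(name): name is "scene" or "side" or "wrist"; returns a dict with "image" (420x560x3 uint8, blue, green, red), "mtx" (3x3 intrinsics, pixels), "eye" and "rotation" of the camera in the world. Camera axes: x right, y down, z forward; pixel columns grow to the right and rows downward; lengths in m; the calibration is good to about 2 mm. A picture is of the moment at which its call begins. There is no depth.
- manip.job_done(): hands the job in; it is judged then, once.
The state is a dict: "time": time; "joint_pos": joint angles; "joint_vel": joint speeds; "joint_efforts": joint torques, N m; "tool_pos": TCP position; "tool_rot": TCP orientation; "contact_force": force on the tool from outside, world axes, zero at the start; "ft_torque": the same for the moment, N m; "gripper_width": opening from 0.0 (shut) to 1.0 (fully open); "grasp_force": force on a finger pad.
Only numpy, scipy, OpenCV 4.12 (cv2) and the standard library are available. Lean on these libraries where they do the work, as an engineer would, in place of code of your own. Each camera call takes 0.05 s, during which the arm holds its last target. There are 200 camera calls.

## Working session

There is one attempt and no reset: what is moved stays moved. The work goes in short steps, Python scripts to look and compute and a tool call to move; the robot and the scene stay as the last step left them, time stands still between calls to the robot, and variables do not carry over. Pictures are saved under pics/ and viewed, at most 10 in all, crops included, and the job is handed in when it is done.

Besides the shell and the picture viewer there is one more tool, called after ">>>" as name(argument=value, ...) on one line, values as JSON. servo_tool: Moves the arm, as the interface text tells. Its arguments: {"type":"object","properties":{"moves":{"type":"array"}},"required":["moves"]}

```bash
ls; mkdir -p pics
cat > h.py <<'E'
import numpy as np,cv2
from plant import manip
def ray(f,u,v):
    d=np.linalg.inv(f["mtx"])@np.array([u,v,1.]); return np.array(f["eye"]),np.array(f["rotation"])@d
def onz(f,u,v,z):
    e,d=ray(f,u,v); return e+d*(z-e[2])/d[2]
def proj(f,p):
    c=np.array(f["rotation"]).T@(np.array(p)-f["eye"]); q=np.array(f["mtx"])@c; return q[:2]/q[2]
E
python3 - <<'E'
from h import *
for n in("scene","side"):
    f=manip.grab_frame(n); cv2.imwrite(f"pics/{n}0.png",f["image"]); np.save(n+"0.npy",f,allow_pickle=True)
    print(n,f["mtx"].tolist(),np.round(f["eye"],3),np.round(f["rotation"],3).tolist())
print(manip.state())
E
```

```text
pics
scene [[380.5263233357523, 0.0, 276.8476623660096], [0.0, 380.5263233357523, 213.94506447318275], [0.0, 0.0, 1.0]] [ 1.069 -0.293  1.006] [-0.239, 0.842, 0.467, -0.129]
side [[486.30666628953765, 0.0, 280.1290354166864], [0.0, 486.30666628953765, 205.7682793285874], [0.0, 0.0, 1.0]] [0.329 1.307 0.959] [0.043, -0.093, 0.872, -0.478]
{'time': 0.1, 'joint_pos': array([ 9.96976843e-01,  5.33131670e-02,  1.61415841e+00, -1.78779910e-05,
        1.47600178e+00, -1.19006705e-01]), 'joint_vel': array([ 0.00229764, -0.00031125, -0.00300784, -0.00041387, -0.00011595,
        0.00075304]), 'joint_efforts': array([ 8.66740629e-04, -3.94897556e+01, -3.71365964e+01, -8.94492587e-05,
        3.81285965e-03, -3.71755243e-05]), 'tool_pos': array([0.27423699, 0.56094989, 0.20967113]), 'tool_rot': array([-3.10904427e-04,  2.25450516e-01,  9.74254166e-01, -8.87512485e-04]), 'contact_force': array([-0.24590787,  0.11770358, -0.46662482]), 'ft_torque': array([ 0.03811565, -0.0503539 ,  0.02781496]), 'grasp_force': 0.0, 'gripper_width': 0.9990965392666837}
```

```bash
cat > h.py <<'E'
import numpy as np,cv2
from scipy.spatial.transform import Rotation as Ro
from plant import manip
def R(q): return Ro.from_quat(np.roll(q,-1)).as_matrix()
def ray(f,u,v):
    d=np.linalg.inv(f["mtx"])@np.array([u,v,1.]); return np.array(f["eye"]),R(f["rotation"])@d
def onz(f,u,v,z):
    e,d=ray(f,u,v); return e+d*(z-e[2])/d[2]
def proj(f,p):
    c=R(f["rotation"]).T@(np.array(p)-f["eye"]); q=np.array(f["mtx"])@c; return q[:2]/q[2]
def ld(n): return np.load(n+".npy",allow_pickle=True).item()
E
python3 - <<'E'
from h import *
for n in("scene","side"):
    f=ld(n+"0"); print(R(f["rotation"])[:,2], onz(f,280,210,0))
E
```

```text
[-0.4395575   0.28230152 -0.85269869] [0.5434643  0.05591475 0.        ]
[ 0.16323073 -0.8263492  -0.53898305] [ 0.61431527 -0.13539515  0.        ]
```

View pics/scene0.png

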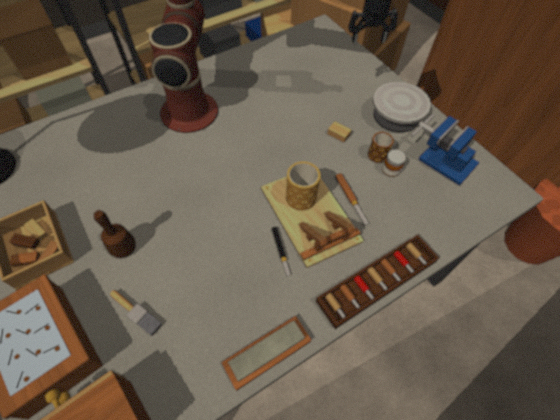

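View pics/side0.png

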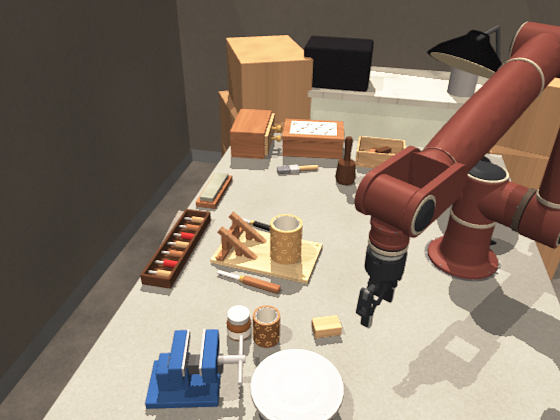

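The scene picture shows the board around (310,215), with the lantern at (303,185) and the rails at (328,230). In the side picture the board is at (267,255) and the lantern at (286,240). I'll enlarge both.

Run:
```python
from h import *
a=ld("scene0")["image"][150:275,250:375]; b=ld("side0")["image"][195:305,200:335]
cv2.imwrite("pics/c0.png",np.hstack([cv2.resize(a,(400,400),interpolation=cv2.INTER_CUBIC),cv2.resize(cv2.copyMakeBorder(b,0,25,0,0,0),(400,400),interpolation=cv2.INTER_CUBIC)]))
```

```text
(no output)
```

View pics/c0.png

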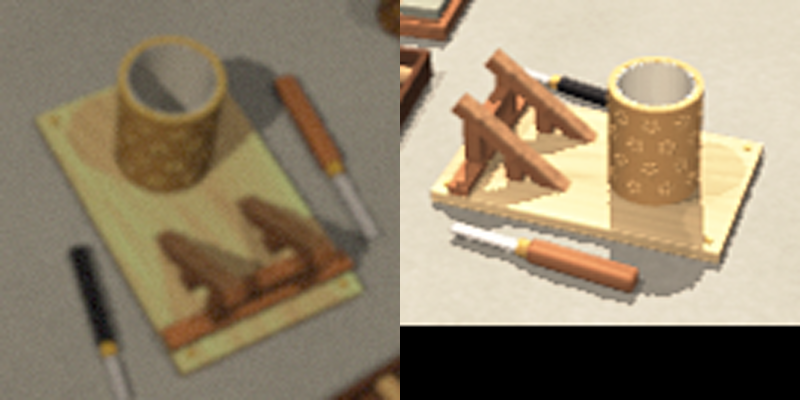

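Run:
```python
from h import *
from scipy.optimize import least_squares
S,D=ld("scene0"),ld("side0")
sc=lambda x,y:(250+x/3.2-.5,150+y/3.2-.5); sd=lambda x,y:(200+(x-400)/2.963-.5,195+y/2.963-.5)
obs=[(S,sc(37,119),(-.175,-.095)),(S,sc(183,371),(.135,-.095)),(S,sc(361,291),(.135,.095)),
(D,sd(764,150),(-.175,-.095)),(D,sd(716,251),(-.175,.095)),(D,sd(432,196),(.135,.095))]
def W(p,x,y,z): c,s=np.cos(p[2]),np.sin(p[2]); return np.array([p[0]+c*x-s*y,p[1]+s*x+c*y,z])
res=lambda p:np.concatenate([proj(f,W(p,*q,.015))-u for f,u,q in obs])
r=least_squares(res,[.65,-.05,0]); print(r.x,np.round(r.fun.reshape(-1,2),1))
for f,u in((S,sc(172,78)),(D,sd(656,88))):
    P=onz(f,*u,.135); d=P[:2]-r.x[:2]; c,s=np.cos(r.x[2]),np.sin(r.x[2]); print(P,[c*d[0]+s*d[1],-s*d[0]+c*d[1]])
    print("home",W(r.x,-.033,0,.015))
```

```text
[ 0.62254816  0.12381587 -0.10510753] [[-0.7 -1.6]
 [-0.3  0.1]
 [ 1.  -1. ]
 [-0.4 -2.1]
 [ 0.4  1.1]
 [-1.4 -1.9]]
[0.54578439 0.13128888 0.135     ] [np.float64(-0.07712415457549478), np.float64(-0.0006218352203088374)]
home [0.58973028 0.12727803 0.015     ]
[0.54141747 0.13929365 0.135     ] [np.float64(-0.0823067919255492), np.float64(0.0068806153456973974)]
home [0.58973028 0.12727803 0.015     ]
```

The board and lantern are located: the lantern is about 80 mm before the toes, almost centred. Next I plan a staging pose with the fingers tilted 40° forward, behind the lantern.

```bash
cat >> h.py <<'E'
P=np.array([0.6225,0.1238,-0.1051])
def W(x,y,z,p=None):
    p=P if p is None else p
    c,s=np.cos(p[2]),np.sin(p[2]); return np.array([p[0]+c*x-s*y,p[1]+s*x+c*y,z])
def inv(w): c,s=np.cos(P[2]),np.sin(P[2]); d=np.array(w[:2])-P[:2]; return np.array([c*d[0]+s*d[1],-s*d[0]+c*d[1]])
def Rt(tilt,yaw=None): # tool y along rest y, tool z tilted forward
    yaw=P[2] if yaw is None else yaw
    d=Ro.from_euler('z',yaw).as_matrix()@np.diag([-1.,1.,-1.])
    return d@Ro.from_euler('y',-tilt,degrees=True).as_matrix()
def go(tip,tilt): # tip point in rest frame
    s=manip.state(); r=R(s["tool_rot"]); T=Rt(tilt); w=W(*tip)-T[:,2]*manip.tcp_to_tips
    print("shift mm",np.round(1e3*r.T@(w-s["tool_pos"]),1),"turn deg",np.round(np.degrees(Ro.from_matrix(r.T@T).as_rotvec()),1))
def tip():
    s=manip.state(); r=R(s["tool_rot"]); t=s["tool_pos"]+r[:,2]*manip.tcp_to_tips
    print("t",s["time"],"tip rest",np.round(1e3*np.r_[inv(t),t[2]],1),"tilt",np.round(np.degrees(np.arctan2(*(Ro.from_euler('z',-P[2]).as_matrix()@r[:,2])[[0,2]]*[1,-1])),1),"F",np.round(s["contact_force"],1),"g",s["gripper_width"])
E
python3 - <<'E'
from h import *
print(manip.tcp_to_tips); tip(); go((-.2,0,.2),0); go((-.2,0,.2),40)
E
```

```text
0.014
t 0.1 tip rest [-392.2  398.2  195.7] tilt -0.0 F [-0.2  0.1 -0.5] g 0.9990965392666837
shift mm [-317.  -308.3   -3.8] turn deg [ -0.1  -0.  -20. ]
shift mm [-308.5 -311.3   -0.5] turn deg [ -7.1 -39.6 -19.2]
```

>>> servo_tool(moves=[[[-40,-39,0,0,0,0,50],[-40,-39,0,0,0,0,50],[-40,-39,0,0,0,0,50],[-40,-39,0,0,0,0,50],[-40,-39,0,0,0,0,50],[-40,-39,0,0,0,0,50],[-40,-39,0,0,0,0,50],[-37,-35,0,0,0,0,50],[0,0,0,0,0,-10,50],[0,0,0,0,0,-10,50],[0,0,0,0,-10,0,50],[0,0,0,0,-10,0,50]]])

```text
time: 1.6
tool_pos: [0.4246, 0.1452, 0.2108]
tool_rot: [0.176, 0.052, 0.983, -0.009]
contact_force: [-0.6, 0.1, 0.5]
gripper_width: 0.587
grasp_force: 0.0
```

>>> servo_tool(moves=[[[0,0,0,0,-10,0,50],[0,0,0,0,-10,0,50],[0,0,0,0,0,0,50],[0,0,0,0,0,0,50]]])

```text
time: 2.1
tool_pos: [0.4246, 0.1457, 0.2121]
tool_rot: [0.341, 0.05, 0.938, -0.018]
contact_force: [-0.4, 1.6, 0.7]
gripper_width: 0.588
grasp_force: 0.0
```

Run:
```python
from h import *
tip(); go((-.19,0,.16),40)
for n in("wrist","scene"):
    f=manip.grab_frame(n); np.save(n+"1.npy",f,allow_pickle=True)
    if n=="wrist": cv2.imwrite("pics/w1.png",f["image"])
```

```text
t 2.1 tip rest [-190.1    1.   201.4] tilt 40.0 F [-0.4  1.6  0.7] g 0.5879491939748789
shift mm [26.5 -1.  31.8] turn deg [ 0. -0. -0.]
```

View pics/w1.png

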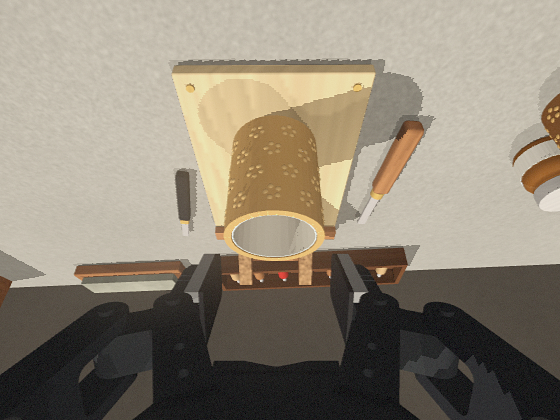

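Run:
```python
from h import *
f=ld("wrist1")
for u,v,z in((174,73,.015),(376,73,.015),(216,228,.015),(336,228,.015),(224.5,233,.135),(326,233,.135),(275,235,.135)):
    print((u,v),np.round(1e3*inv(onz(f,u,v,z)),1))
hsv=cv2.cvtColor(f["image"],cv2.COLOR_BGR2HSV)
for v in(85,95,105): print(v,f["image"][v,165:185].tolist()[::4],f["image"][v,365:385].tolist()[::4])
print(R(f["rotation"]),f["eye"])
```

```text
(174, 73) [-173.2  -91.9]
(376, 73) [-173.3   94.4]
(216, 228) [101.3 -93.5]
(336, 228) [101.4  98.7]
(224.5, 233) [-86.9 -46. ]
(326, 233) [-86.8  48.8]
(275, 235) [-83.1   1.1]
85 [[171, 185, 195], [169, 185, 193], [178, 191, 197], [171, 220, 236], [170, 218, 235]] [[172, 223, 236], [172, 222, 236], [119, 133, 138], [124, 134, 141], [125, 139, 141]]
95 [[175, 190, 198], [178, 192, 200], [172, 188, 195], [167, 198, 215], [171, 221, 235]] [[120, 164, 188], [114, 150, 172], [127, 139, 146], [131, 146, 151], [126, 138, 145]]
105 [[175, 191, 196], [179, 197, 203], [182, 197, 204], [177, 194, 201], [171, 219, 234]] [[115, 155, 180], [127, 139, 146], [120, 133, 139], [125, 136, 142], [117, 130, 136]]
[[ 1.04104310e-01  5.60842464e-01  8.21351340e-01]
 [ 9.94565922e-01 -5.95015601e-02 -8.54294553e-02]
 [ 9.59219935e-04  8.25781627e-01 -5.63989171e-01]] [0.26875666 0.1625407  0.29329989]
```

```bash
sed -i 's/^P=.*/P=np.array([0.6242,0.1254,-0.1045])/' h.py
python3 - <<'E'
from h import *
tip(); go((-.175,0,.045),40); go((-.145,0,.045),40)
E
```

```text
t 2.2 tip rest [-191.    -0.8  202.3] tilt 40.0 F [ 0.8 -0.1  0.2] g 0.5870029450404021
shift mm [ 89.    0.7 130.7] turn deg [-0.   0.  -0.1]
shift mm [ 66.    0.8 150. ] turn deg [-0.   0.  -0.1]
```

>>> servo_tool(moves=[[[22,0.2,33,0,0,0,50],[22,0.2,33,0,0,0,50],[22,0.2,33,0,0,0,50],[23,0.2,32,0,0,0,50],[-12,0,9,0,0,0,50],[-8,0,7,0,0,0,50],[-3,0,3,0,0,0,50],[0,0,0,0,0,0,50]]])

```text
time: 3.2
tool_pos: [0.4706, 0.1412, 0.0539]
tool_rot: [0.341, 0.05, 0.938, -0.018]
contact_force: [-0.8, 0.2, -0.4]
gripper_width: 0.586
grasp_force: 0.0
```

Run:
```python
from h import *
tip()
f=manip.grab_frame("wrist"); np.save("wrist2.npy",f,allow_pickle=True); cv2.imwrite("pics/w2.png",f["image"])
```

```text
t 3.2 tip rest [-145.5   -0.4   43.2] tilt 40.0 F [-0.8  0.2 -0.4] g 0.5859566578261983
```

View pics/w2.png

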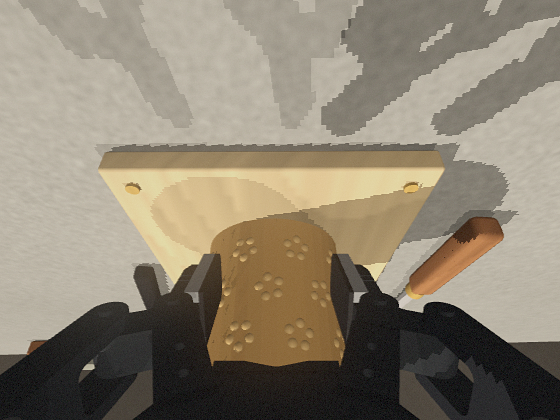

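The fingers straddle the lantern's front wall symmetrically: inner faces at columns 220 and 332, lantern base centred near 273. I'll push slowly.

>>> servo_tool(moves=[[[-3,0,2.5,0,0,0,50],[-3,0,2.5,0,0,0,50],[-3,0,2.5,0,0,0,50],[-3,0,2.5,0,0,0,50],[-3,0,2.5,0,0,0,50],[-3,0,2.5,0,0,0,50]]])

```text
time: 4.0
tool_pos: [0.4933, 0.1389, 0.0535]
tool_rot: [0.342, 0.05, 0.938, -0.018]
contact_force: [-0.7, 0.1, -0.6]
gripper_width: 0.586
grasp_force: 0.0
```

>>> servo_tool(moves=[[[-3,0,2.5,0,0,0,50],[-3,0,2.5,0,0,0,50],[-3,0,2.5,0,0,0,50],[-3,0,2.5,0,0,0,50]]])

```text
time: 4.5
tool_pos: [0.5088, 0.1373, 0.0536]
tool_rot: [0.342, 0.05, 0.938, -0.018]
contact_force: [-0.8, -0.8, -0.1]
gripper_width: 0.586
grasp_force: 0.0
```

```bash
cat > lk.py <<'E'
from h import *
import sys
tip(); k=sys.argv[1]
S=manip.grab_frame("scene"); D=manip.grab_frame("side")
np.save("scene"+k,S,allow_pickle=True);np.save("side"+k,D,allow_pickle=True)
a=cv2.resize(S["image"][150:270,250:370],(400,400),interpolation=cv2.INTER_CUBIC); b=cv2.resize(D["image"][175:295,200:320],(400,400),interpolation=cv2.INTER_CUBIC)
cv2.imwrite(f"pics/l{k}.png",np.hstack([a,b]))
E
python3 lk.py 3
```

```text
t 4.5 tip rest [-107.    -0.2   42.9] tilt 40.0 F [-0.8 -0.8 -0.1] g 0.585704754842305
```

View pics/l3.png

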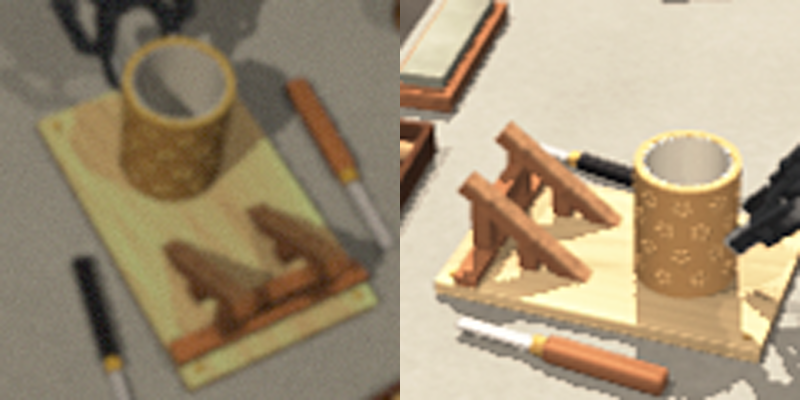

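The lantern has hardly moved: the side-view rim centre is still at (287,223), and the fingertips are only now reaching its wall. I'll push on and track the lantern by template matching.

>>> servo_tool(moves=[[[-3,0,2.5,0,0,0,50],[-3,0,2.5,0,0,0,50],[-3,0,2.5,0,0,0,50],[-3,0,2.5,0,0,0,50],[-3,0,2.5,0,0,0,50],[-3,0,2.5,0,0,0,50]]])

```text
time: 5.35
tool_pos: [0.5319, 0.1349, 0.0534]
tool_rot: [0.341, 0.05, 0.938, -0.018]
contact_force: [-2.6, 0.2, -1.3]
gripper_width: 0.585
grasp_force: 1.2
```

```bash
cat > tr.py <<'E'
from h import *
def up(i): return cv2.resize(i,None,fx=4,fy=4,interpolation=cv2.INTER_CUBIC)
tip()
for n,(u,v),w,h0,h1 in(("side",(287,223),16,9,24),("scene",(304,174.5),17,13,24)):
    # patch incl. mouth and body
    a=ld(n+"0")["image"]; x,y=int(u)-w,int(v)-h0; t=up(a[y:y+h0+h1,x:x+2*w])
    f=manip.grab_frame(n); m=cv2.matchTemplate(up(f["image"][y-40:y+h0+h1+40,x-50:x+2*w+50]),t,cv2.TM_CCOEFF_NORMED)
    _,s,_,l=cv2.minMaxLoc(m); d=np.array(l)/4-[50,40]; p0=inv(onz(f,u,v,.135)); p1=inv(onz(f,u+d[0],v+d[1],.135))
    print(n,round(s,2),d,"moved mm",np.round(1e3*(p1-p0),1))
E
python3 tr.py
```

```text
t 5.35 tip rest [-83.8  -0.2  42.7] tilt 40.0 F [-2.6  0.2 -1.3] g 0.5854140233088914
side 0.9 [-6.25 -0.75] moved mm [18.8  2.3]
scene 0.92 [3.75 4.75] moved mm [19.6  1.6]
```

Run:
```python
from h import *
s=manip.state(); f=manip.grab_frame("wrist"); im=f["image"].copy(); r=R(s["tool_rot"])
for y in(-.0425,-.025,.025,.0425):
    for x,c in((-.011,(0,0,255)),(.011,(0,255,0))):
        q=proj(f,s["tool_pos"]+r@[x,y,.014]); cv2.circle(im,(int(q[0]),int(q[1])),3,c,-1)
cv2.imwrite("pics/w4.png",im)
```

```text
(no output)
```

View pics/w4.png

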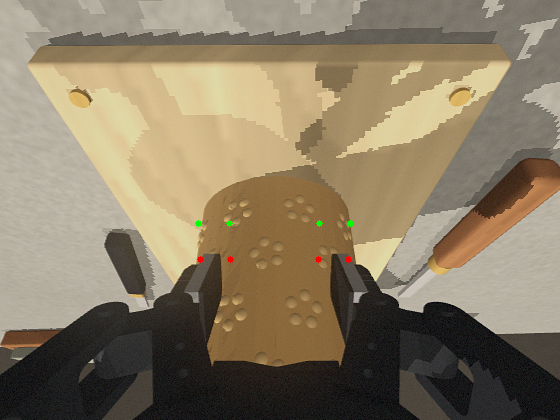

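Run:
```python
from h import *
f=manip.grab_frame("wrist")
for u,v in((280,177),(30,65),(509,64)): print(np.round(1e3*inv(onz(f,u,v,.015)),1))
f=ld("wrist1"); print(np.round(1e3*inv(onz(f,276,112,.015)),1))
f=ld("wrist2"); print(np.round(1e3*inv(onz(f,273,220,.015)),1))
```

```text
[-106.8    2.9]
[-174.1  -95. ]
[-174.5   90.9]
[-130.2    0.5]
[-124.    -1.5]
```

The lantern slides upright between the pads, with the near foot edge at (280,177), so its centre is about 28 mm short of home. I'll continue.

>>> servo_tool(moves=[[[-3,0,2.5,0,0,0,50],[-3,0,2.5,0,0,0,50],[-3,0,2.5,0,0,0,50],[-3,0,2.5,0,0,0,50],[-3,0,2.5,0,0,0,50]]])

```text
time: 6.18
tool_pos: [0.5515, 0.1328, 0.0537]
tool_rot: [0.342, 0.05, 0.938, -0.018]
contact_force: [-2.8, 0.6, 0.4]
gripper_width: 0.586
grasp_force: 1.3
```

```bash
python3 tr.py
```

```text
t 6.175 tip rest [-64.   -0.3  43. ] tilt 40.0 F [-2.8  0.6  0.4] g 0.5857820569235652
side 0.91 [-12.5  -2. ] moved mm [38.6  2.1]
scene 0.92 [ 7.25 10.  ] moved mm [40.1  1.7]
```

>>> servo_tool(moves=[[[-1,0,0.8,0,0,0,50],[-1,0,0.8,0,0,0,50],[-1,0,0.8,0,0,0,50]]])

```text
time: 6.65
tool_pos: [0.555, 0.1324, 0.0537]
tool_rot: [0.341, 0.05, 0.938, -0.018]
contact_force: [-2.7, 0.4, 0.0]
gripper_width: 0.583
grasp_force: 1.3
```

>>> servo_tool(moves=[[[-1,0,0.8,0,0,0,50],[-1,0,0.8,0,0,0,50]]])

```text
time: 6.9
tool_pos: [0.5577, 0.1321, 0.0539]
tool_rot: [0.342, 0.05, 0.938, -0.018]
contact_force: [-3.5, 0.4, -0.3]
gripper_width: 0.584
grasp_force: 1.3
```

>>> servo_tool(moves=[[[-1,0,0.8,0,0,0,50]]])

```text
time: 7.02
tool_pos: [0.5589, 0.1319, 0.0539]
tool_rot: [0.341, 0.05, 0.938, -0.018]
contact_force: [-4.0, 0.8, 1.6]
gripper_width: 0.585
grasp_force: 1.9
```

>>> servo_tool(moves=[[[-1,0,0.8,0,0,0,50]]])

```text
time: 7.15
tool_pos: [0.56, 0.1317, 0.0539]
tool_rot: [0.341, 0.05, 0.938, -0.018]
contact_force: [-7.0, -0.5, 3.9]
gripper_width: 0.584
grasp_force: 3.5
```

```bash
python3 tr.py; python3 lk.py 5
```

```text
t 7.15 tip rest [-55.5  -0.4  43.2] tilt 40.0 F [-7.  -0.5  3.9] g 0.5842893119923157
side 0.9 [-15.25  -2.75] moved mm [47.6  1. ]
scene 0.91 [ 8.5 12. ] moved mm [47.7  1.5]
t 7.25 tip rest [-55.4  -0.4  43.2] tilt 40.0 F [-6.4  0.2  2.6] g 0.5828726583441559
```

View pics/l5.png

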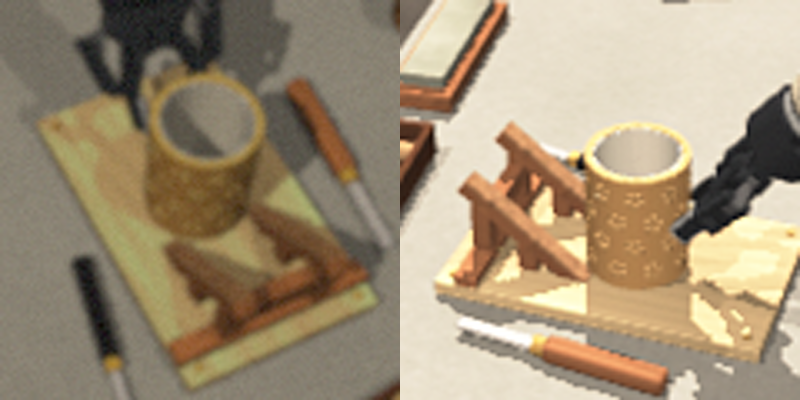

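>>> servo_tool(moves=[[[-1,0,0.8,0,0,0,50]]])

```text
time: 7.48
tool_pos: [0.561, 0.1315, 0.0538]
tool_rot: [0.341, 0.05, 0.939, -0.019]
contact_force: [-11.7, -2.0, 7.0]
gripper_width: 0.588
grasp_force: 5.7
```

>>> servo_tool(moves=[[[0,0,0,0,0,0,50]]])

```text
time: 7.6
tool_pos: [0.5611, 0.1315, 0.0539]
tool_rot: [0.341, 0.05, 0.939, -0.019]
contact_force: [-10.3, -0.6, 5.6]
gripper_width: 0.586
grasp_force: 4.7
```

The lantern is home against the toes; the force rose to about 10 N. Next I back off, close the fingers to 20 mm and raise them near the top.

>>> servo_tool(moves=[[[1.5,0,-1.3,0,0,0,50],[3,0,-2.5,0,0,0,50],[6,0,-5,0,0,0,50],[9,0,-7.5,0,0,0,50],[9,0,-7.5,0,0,0,50],[9,0,-7.5,0,0,0,50],[-11,0,-13,0,0,0,20],[-11,0,-13,0,0,0,20],[-11,0,-13,0,0,0,20],[-10,0,-12,0,0,0,20],[0,0,0,0,0,0,20],[0,0,0,0,0,0,20]]])

```text
time: 9.1
tool_pos: [0.5125, 0.1368, 0.1198]
tool_rot: [0.341, 0.05, 0.939, -0.018]
contact_force: [-0.1, -0.2, 0.3]
gripper_width: 0.233
grasp_force: 0.0
```

```bash
python3 tr.py
python3 - <<'E'
from h import *
f=manip.grab_frame("wrist"); cv2.imwrite("pics/w6.png",f["image"]); np.save("wrist6",f,allow_pickle=True)
E
```

```text
t 9.1 tip rest [-103.3   -0.3  109.1] tilt 39.9 F [-0.1 -0.2  0.3] g 0.2333374574569966
side 0.98 [-14.75  -2.5 ] moved mm [45.8  1.7]
scene 0.95 [ 8.25 11.75] moved mm [46.6  1.3]
```

View pics/w6.png

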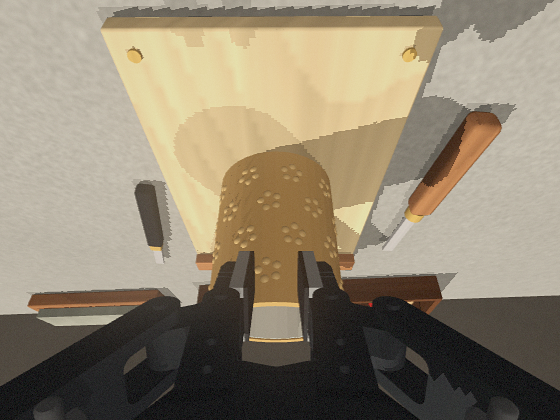

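Run:
```python
from h import *
f=ld("wrist6")
for p in((276,152),(104,28),(440,27)): print(np.round(1e3*inv(onz(f,*p,.015)),1))
```

```text
[-79.3   0.4]
[-174.8  -93.8]
[-175.4   89.9]
```

The lantern stayed home: its near foot edge at (276,152) puts the centre at x = -31 mm, y ≈ 0. Now the approach near the top.

>>> servo_tool(moves=[[[-2.3,0,1.9,0,0,0,20],[-2.3,0,1.9,0,0,0,20],[-2.3,0,1.9,0,0,0,20],[-2.3,0,1.9,0,0,0,20],[-2.3,0,1.9,0,0,0,20]]])

```text
time: 9.88
tool_pos: [0.5281, 0.1353, 0.1207]
tool_rot: [0.342, 0.05, 0.938, -0.018]
contact_force: [-1.1, 0.3, 0.4]
gripper_width: 0.236
grasp_force: 0.0
```

>>> servo_tool(moves=[[[-2.3,0,1.9,0,0,0,20],[0,0,0,0,0,0,20]]])

```text
time: 10.12
tool_pos: [0.531, 0.1349, 0.1207]
tool_rot: [0.342, 0.05, 0.938, -0.018]
contact_force: [-0.5, -1.2, -0.2]
gripper_width: 0.235
grasp_force: 0.0
```

>>> servo_tool(moves=[[[-2.3,0,1.9,0,0,0,20],[0,0,0,0,0,0,20]]])

```text
time: 10.38
tool_pos: [0.5339, 0.1347, 0.1208]
tool_rot: [0.342, 0.05, 0.938, -0.018]
contact_force: [0.2, 0.5, 0.2]
gripper_width: 0.236
grasp_force: 0.0
```

>>> servo_tool(moves=[[[-2.3,0,1.9,0,0,0,20],[0,0,0,0,0,0,20]]])

```text
time: 10.62
tool_pos: [0.5369, 0.1343, 0.1208]
tool_rot: [0.342, 0.05, 0.938, -0.018]
contact_force: [-0.5, -0.7, 0.9]
gripper_width: 0.235
grasp_force: 0.0
```

>>> servo_tool(moves=[[[-2.3,0,1.9,0,0,0,20],[0,0,0,0,0,0,20]]])

```text
time: 10.88
tool_pos: [0.5399, 0.134, 0.1209]
tool_rot: [0.342, 0.05, 0.938, -0.018]
contact_force: [0.8, 0.0, 0.7]
gripper_width: 0.234
grasp_force: 0.0
```

>>> servo_tool(moves=[[[-2.3,0,1.9,0,0,0,20],[0,0,0,0,0,0,20]]])

```text
time: 11.12
tool_pos: [0.5429, 0.1337, 0.1208]
tool_rot: [0.342, 0.05, 0.938, -0.018]
contact_force: [-0.4, 0.9, -0.3]
gripper_width: 0.234
grasp_force: 0.0
```

```bash
python3 - <<'E'
from h import *
s=manip.state(); f=manip.grab_frame("wrist"); r=R(s["tool_rot"]); tip()
for p in((243,252),(252,252),(302,252),(311,252)):
  for x in(-.011,.0,.011):
    e,d=ray(f,*p); e=r.T@(e-s["tool_pos"]); d=r.T@d; q=e+d*(x-e[0])/d[0]; print(p,np.round(q*1e3,1))
E
python3 tr.py
```

```text
t 11.175 tip rest [-72.8  -0.3 110.1] tilt 40.0 F [ 0.5 -0.2 -0.2] g 0.23274467828270848
(243, 252) [-11.  -19.1  25. ]
(243, 252) [  0.  -16.4  -1.2]
(243, 252) [ 11.  -13.7 -27.4]
(252, 252) [-11.  -13.7  25. ]
(252, 252) [  0.  -11.7  -1.2]
(252, 252) [ 11.   -9.7 -27.4]
(302, 252) [-11.   16.7  25. ]
(302, 252) [ 0.  14.4 -1.2]
(302, 252) [ 11.   12.1 -27.4]
(311, 252) [-11.   22.1  25. ]
(311, 252) [ 0.  19.1 -1.2]
(311, 252) [ 11.   16.1 -27.4]
t 11.175 tip rest [-72.8  -0.3 110.1] tilt 40.0 F [ 0.5 -0.2 -0.2] g 0.23274467828270848
side 0.98 [-14.75  -2.5 ] moved mm [45.8  1.7]
scene 0.94 [ 8.25 12.  ] moved mm [47.4  0.9]
```

Run:
```python
from h import *
D=manip.grab_frame("side");w=manip.grab_frame("wrist")
s=manip.state(); r=R(s["tool_rot"]); b=D["image"].copy()
b=cv2.resize(b[190:290,240:340],(500,500),interpolation=cv2.INTER_CUBIC)
for x,c in((-.011,(0,0,255)),(.011,(0,255,0))):
    q=(proj(D,s["tool_pos"]+r@[x,.017,.014])-[240,190]+.5)*5; cv2.circle(b,(int(q[0]),int(q[1])),4,c,-1)
cv2.imwrite("pics/l7.png",np.hstack([b,cv2.resize(w["image"][140:390,200:350],(300,500))]))
```

```text
(no output)
```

View pics/l7.png

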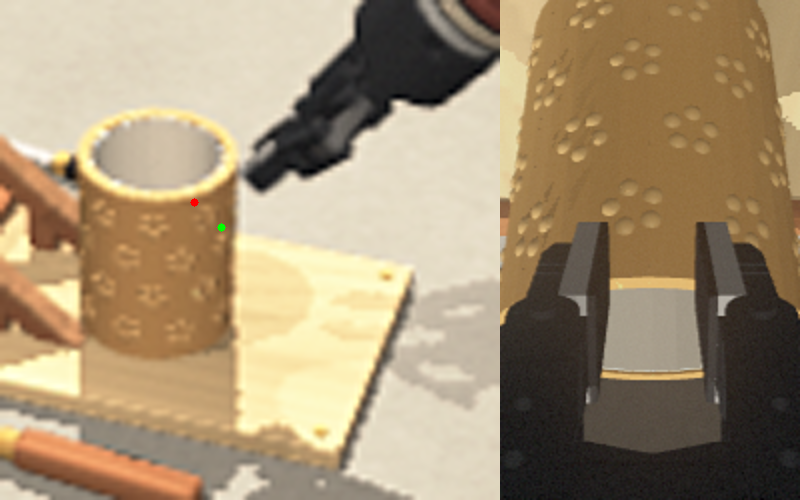

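The real tips sit well behind the nominal spot: in the left crop the front corner is at (248,172), with the red prediction at (194,202). I'll triangulate to find the offset.

Run:
```python
from h import *
s=manip.state(); r=R(s["tool_rot"]); w=manip.grab_frame("wrist"); D=ld("side5")
for pd in((289.6,224.4),(292.4,228)):
  for pw in((297,251),(312,251)):
    e1,d1=ray(D,*pd); e2,d2=ray(w,*pw); t=np.linalg.lstsq(np.c_[d1,-d2],e2-e1,rcond=None)[0]
    a,b=e1+t[0]*d1,e2+t[1]*d2; m=(a+b)/2; print(pd,pw,"gap",round(1e3*np.linalg.norm(a-b),1),"rest",np.round(1e3*np.r_[inv(m),m[2]],1),"tool",np.round(1e3*r.T@(m-s["tool_pos"]),1))
print(proj(ld("side0"),[.274,.561,.196]))
p=s["tool_pos"]; print(proj(w,p),proj(w,p+r@[0,0,.014]), r.T@(np.array(w["eye"])-p))
im=ld("side0")["image"]; y,x=np.where(im[270:345,340:400].max(2)<50); print("dark rows to",270+y.max(), "at col",340+x[y>=y.max()-2].mean())
```

```text
(289.6, 224.4) (297, 251) gap 9.7 rest [-97.6   8.2 133.7] tool [  3.7   8.4 -19.9]
(289.6, 224.4) (312, 251) gap 12.8 rest [-99.9  14.2 136.4] tool [  3.7  14.4 -23.5]
(292.4, 228) (297, 251) gap 2.7 rest [-105.2   10.6  131.3] tool [ 11.   10.8 -23.1]
(292.4, 228) (312, 251) gap 0.2 rest [-107.3   16.3  133.9] tool [ 11.   16.5 -26.3]
[372.81792414 328.56887071]
[274.4481016  251.22725466] [274.5080111  241.62925881] [ 0.06791005  0.00040792 -0.16289514]
dark rows to 326 at col 365.0
```

Triangulation and the earlier contact offsets agree. The real tips are about 40 mm behind nominal along tool z, so the front corner is now at about x -90, z 148, above the rim. I'll lower 29 mm and approach until contact.

>>> servo_tool(moves=[[[6.2,0,7.4,0,0,0,20],[6.2,0,7.4,0,0,0,20],[6.2,0,7.4,0,0,0,20],[-2.3,0,1.9,0,0,0,20],[-2.3,0,1.9,0,0,0,20]]])

```text
time: 12.05
tool_pos: [0.549, 0.1331, 0.092]
tool_rot: [0.342, 0.05, 0.938, -0.018]
contact_force: [0.1, -0.5, 0.3]
gripper_width: 0.232
grasp_force: 0.0
```

>>> servo_tool(moves=[[[-1.5,0,1.3,0,0,0,20],[0,0,0,0,0,0,20]]])

```text
time: 12.3
tool_pos: [0.551, 0.1329, 0.0923]
tool_rot: [0.342, 0.05, 0.938, -0.018]
contact_force: [0.0, -0.1, -0.8]
gripper_width: 0.233
grasp_force: 0.0
```

>>> servo_tool(moves=[[[-1.5,0,1.3,0,0,0,20],[0,0,0,0,0,0,20]]])

```text
time: 12.55
tool_pos: [0.5527, 0.1326, 0.0922]
tool_rot: [0.342, 0.05, 0.938, -0.018]
contact_force: [-4.8, -1.8, 4.0]
gripper_width: 0.235
grasp_force: 2.5
```

>>> servo_tool(moves=[[[-1.5,0,1.3,0,0,0,20],[0,0,0,0,0,0,20]]])

```text
time: 12.8
tool_pos: [0.5547, 0.1324, 0.0923]
tool_rot: [0.342, 0.05, 0.938, -0.018]
contact_force: [-5.5, -0.6, 5.4]
gripper_width: 0.232
grasp_force: 3.2
```

>>> servo_tool(moves=[[[-3,0,0,0,0,0,20],[-3,0,0,0,0,0,20]]])

```text
time: 13.05
tool_pos: [0.5593, 0.1321, 0.0963]
tool_rot: [0.342, 0.05, 0.938, -0.018]
contact_force: [-6.2, 0.1, 4.8]
gripper_width: 0.233
grasp_force: 3.1
```

>>> servo_tool(moves=[[[-6,0,0.2,0,0,0,20]]])

```text
time: 13.18
tool_pos: [0.564, 0.1317, 0.0999]
tool_rot: [0.342, 0.05, 0.938, -0.018]
contact_force: [-4.6, 0.3, 4.2]
gripper_width: 0.235
grasp_force: 2.7
```

>>> servo_tool(moves=[[[-6,0,0.4,0,0,0,20]]])

```text
time: 13.3
tool_pos: [0.5691, 0.1312, 0.1037]
tool_rot: [0.342, 0.05, 0.938, -0.018]
contact_force: [-4.4, -0.0, 4.4]
gripper_width: 0.235
grasp_force: 2.4
```

```bash
python3 tr.py
```

```text
t 13.3 tip rest [-46.4  -0.   93. ] tilt 40.1 F [-4.4 -0.   4.4] g 0.2353882702745636
side 0.82 [-23.25  -5.75] moved mm [75.7 -6.4]
scene 0.77 [13.   17.25] moved mm [68.9  4.1]
```

It is tipping smoothly with forces around 6 N. I'll continue along the arc.

>>> servo_tool(moves=[[[-6,0,1,0,0,0,20],[-6,0,1.3,0,0,0,20]]])

```text
time: 13.65
tool_pos: [0.58, 0.1301, 0.11]
tool_rot: [0.342, 0.049, 0.938, -0.018]
contact_force: [-5.6, 1.0, 6.9]
gripper_width: 0.232
grasp_force: 3.2
```

>>> servo_tool(moves=[[[-6,0,1.5,0,0,0,20],[-6,0,1.8,0,0,0,20]]])

```text
time: 13.9
tool_pos: [0.5918, 0.1289, 0.1158]
tool_rot: [0.343, 0.049, 0.938, -0.018]
contact_force: [-3.5, -0.0, 5.8]
gripper_width: 0.238
grasp_force: 3.0
```

>>> servo_tool(moves=[[[-5.7,0,2.1,0,0,0,20],[-5.7,0,2.4,0,0,0,20]]])

```text
time: 14.15
tool_pos: [0.6031, 0.1276, 0.1193]
tool_rot: [0.343, 0.05, 0.938, -0.018]
contact_force: [-2.3, 0.6, 4.6]
gripper_width: 0.234
grasp_force: 1.8
```

```bash
cat > lk2.py <<'E'
from h import *
tip(); c0=np.array([.624-.033,.129]); 
# predicted mouth centre pixel vs tilt (pivot 15 mm past toes), compare rim by bright-mask centroid of inside
D=manip.grab_frame("side"); np.save("sideL",D,allow_pickle=True)
h=cv2.cvtColor(D["image"],cv2.COLOR_BGR2HSV)[170:290,225:320]
m=((h[...,0]>12)&(h[...,0]<24)&(h[...,1]>110)&(h[...,2]>90)).astype(np.uint8)
n,l,st,ce=cv2.connectedComponentsWithStats(m); i=1+st[1:,4].argmax(); cs=max(cv2.findContours((l==i).astype(np.uint8),0,1)[0],key=cv2.contourArea)
print("blob",st[i]+[225,170,0,0,0],"minrect",cv2.minAreaRect(cv2.convexHull(cs)))
for t in range(0,65,10):
    a=np.radians(t); q=[]
    for dx,dz in((-96,0),(-96,120),(0,120)):
        q.append(np.round(proj(D,W((15+dx*np.cos(a)+dz*np.sin(a))/1e3,.0,(15-dx*np.sin(a)+dz*np.cos(a))/1e3))))
    print(t,np.array(q).tolist())
E
python3 lk2.py
```

```text
t 14.15 tip rest [-12.1  -0.  108.6] tilt 40.1 F [-2.3  0.6  4.6] g 0.2341645102014092
blob [ 225  208   59   52 1382] minrect ((27.17562484741211, 62.72841262817383), (54.80730438232422, 48.84904098510742), 61.189208984375)
0 [[285.0, 255.0], [286.0, 223.0], [255.0, 217.0]]
10 [[284.0, 250.0], [278.0, 218.0], [249.0, 216.0]]
20 [[283.0, 246.0], [271.0, 213.0], [243.0, 217.0]]
30 [[281.0, 242.0], [262.0, 210.0], [237.0, 218.0]]
40 [[278.0, 237.0], [254.0, 208.0], [232.0, 220.0]]
50 [[274.0, 234.0], [246.0, 207.0], [228.0, 223.0]]
60 [[270.0, 230.0], [238.0, 208.0], [224.0, 227.0]]
```

>>> servo_tool(moves=[[[-5.7,0,2.2,0,0,0,20],[-5.6,0,2.5,0,0,0,20]]])

```text
time: 14.45
tool_pos: [0.614, 0.1262, 0.1216]
tool_rot: [0.342, 0.05, 0.938, -0.018]
contact_force: [-1.1, 0.2, 3.4]
gripper_width: 0.238
grasp_force: 1.3
```

>>> servo_tool(moves=[[[-5,0,2.6,0,0,0,20],[-4,0,2.4,0,0,0,20]]])

```text
time: 14.7
tool_pos: [0.6237, 0.1249, 0.1229]
tool_rot: [0.341, 0.05, 0.939, -0.018]
contact_force: [0.2, -0.9, 1.2]
gripper_width: 0.233
grasp_force: 0.4
```

>>> servo_tool(moves=[[[-3,0,2,0,0,0,20],[-3,0,2,0,0,0,20]]])

```text
time: 14.95
tool_pos: [0.6306, 0.1242, 0.1234]
tool_rot: [0.341, 0.05, 0.939, -0.018]
contact_force: [-0.1, -0.4, 0.7]
gripper_width: 0.231
grasp_force: 0.0
```

```bash
python3 lk2.py|head -2
```

```text
t 14.95 tip rest [ 15.4  -0.5 112.7] tilt 39.9 F [-0.1 -0.4  0.7] g 0.2311380444387901
blob [ 225  205   55   55 1410] minrect ((26.000003814697266, 60.500003814697266), (51.61879348754883, 41.719295501708984), 45.0)
```

>>> servo_tool(moves=[[[0,0,0,0,0,0,20],[0,0,0,0,0,0,20]]])

```text
time: 15.25
tool_pos: [0.6306, 0.1244, 0.1241]
tool_rot: [0.341, 0.05, 0.938, -0.018]
contact_force: [0.1, 0.3, -0.4]
gripper_width: 0.236
grasp_force: 0.0
```

Run:
```python
from h import *
tip()
D=manip.grab_frame("side"); a=ld("sideL")["image"]; print("diff",cv2.absdiff(a,D["image"])[195:290,215:330].max(2).__gt__(40).sum())
h=cv2.cvtColor(D["image"],cv2.COLOR_BGR2HSV)
for v in range(200,272,2):
    s=""
    for u in range(214,302,1):
        H,S,V=map(int,h[v,u]); s+= "k" if V<55 else ("w" if S<60 else ("r" if H<12 else ("a" if H<21 else ("y" if H<35 else "."))))
    print(v,s)
```

```text
t 15.25 tip rest [ 15.5  -0.4 113.3] tilt 40.0 F [ 0.1  0.3 -0.4] g 0.2358761078894295
diff 998
200 rrrrrrawwwwwwwwwwwwwwwwwwwwwwwwwwwwwwwwwwwwwwwwwwwwwwwwwwwwwkkkkkkkkkkkkkkkkkkkkkkkkkkkk
202 arrrawwwwwwwwwwwwwwwwwwwwwwwwwwwwwwwwwwwwwwwwwwwwwwwwwwwwwwwkkkkkkkkkkkkkkkkkkkkkkkkkkww
204 rrrawwwwwwwwwwwwwwwwwwwwwwwwwwaawwwwwwwwwwwwwwwwwwwwwwwwwkkkkkkkkkwwwwkkkkwwwwwwwwwwwwww
206 rrawwwwwwwwwwwwwwwwwwwwwwwwwaaaaaaywwwwwwwwwwwwwwwwwwwwwwkkkkkkwwwwwwkkkkwwwwwwwwwwwwwww
208 aawwwwwwwwwwwwwwwwwwwwwwwwwaaaaaayyaawwwwwwwwwwwwwwwwwwkkkwwkwwwwwwkkkkwwwwwwwwwwwwwwwww
210 wwwwwwwwwwwwwwwwwwwwwwwwwwaaaaaaaaaaaaawwwwwwwwwwwwwwkkwkkkkwwwwwwkwwwwwwwwwwwwwwwwwwwww
212 wwwwwwwwwwwwwwwwwwaaawwaaaaaaaaaaaaaaaaaaawwwwwwwwwwkkkkkkkkwwwwwkwwwwwwwwwwwwwwwwwwwwww
214 wwwwwwwwwwwwwwwwaaaaaaywaaaaaayaaaaaaaaaaaaywwwwwwwwkkkkkkkkkkkkkwwwwwwwwwwwwwwwwwwwwwww
216 wwwwwwwwwwwwwwarrraaawaaaaaaaaayyaaaaaayaaaaaawwwwkkkkkkkkkkkwwwwwwwwwwwwwwwwwwwwwwwwwww
218 wwwwwwwwwwwwwwwwaaawaaaaaaaaaaayaaaaaaaaayaaaawkkkkkkkwwwkwwwwwwwwwwwwwwwwwwwwwwwwwwwwww
220 wwwwwwwwwwwwwwwwwwyaaaaaaaaaaaaaaaaaaaaaaaaaaaaykkkwwwwwwwwwwwwwwwwwww
[... 1643 characters left out ...]
aaaaaaaaaaaaaaaaaaaaaaayywwwwwwwwwwwwwyyyyyyyywyy
258 wyarrrrrrraaaaaaaaaaaaaaaaaaaaaaaaaaaraaaaaaaaaaaaaaaaaaaaaaayyyyyyyyyyyywwwwwwwyyyyyyyy
260 yyaaarrrraaaaaaaaaaaaaaaaaaaaaaaaaaaaaaaaaaaaaaaaaaaaaaaaaaaaawyyyyyyyyyyyyyyyyyyyyyyyyy
262 aaaaaaaaaaaaaaaaaaaaaaaaaaaaaaaaaaaaaaaaaaaaaaaaaaaaaaaaaaaaaayyyyyyyyyyyyyyyyyyyyyyyyyy
264 wwaaaaaaaaaaaaaaaaaaaaaaaaaaaaaaaaaaaaaaaaaaaaaaaaaaaaaaaaaaaywwwyyyyyyyyyyyyyyyyyyyyyyy
266 wwwwwwwwwwwwaaaaaaaaaaaaaaaaaaaaaaaaaaaaaaaaaaaaaaaaaaaaaaaaywywwywwwwwwwyyyyyyyyyywwwww
268 wwwwwwwwwwwwwwwwwwwwaaaaaaaaaaaaaaaaaaaaaaaaaaaaaaaaaaaaaaaywwwwwwwyyyyyyyyyyyyyywwwwwww
270 wwwwwwwwwwwwwwwwwwwwwwwwwwwwwwaaaaaaaaaaaaaaaaaaaaaaaaaaaywwwwwwwwwwwwywwwwyyyyyyywwwwww
```

The near rim top is at about (244,204), matching a tilt of roughly 55°, so it is leaning on the rails. I'll retreat and verify.

>>> servo_tool(moves=[[[0,0,-8,0,0,0,20],[0,0,-15,0,0,0,20],[0,0,-25,0,0,0,20],[0,0,-25,0,0,0,20],[0,0,-30,0,0,0,20],[0,0,0,0,0,0,20],[0,0,0,0,0,0,20]]])

```text
time: 16.18
tool_pos: [0.5649, 0.1313, 0.2028]
tool_rot: [0.341, 0.05, 0.938, -0.018]
contact_force: [-0.3, 0.3, -0.8]
gripper_width: 0.231
grasp_force: 0.0
```

Run:
```python
from h import *
tip()
F={n:manip.grab_frame(n) for n in("side","scene","wrist")}
for n in("side","scene"):
    f=F[n]; g=manip.grab_frame(n)["image"]; print(n,"motion",(cv2.absdiff(g,f["image"]).max(2)>60).sum())
    np.save(n+"9",f,allow_pickle=True)
w=F["wrist"]; np.save("wrist9",w,allow_pickle=True)
for t in(50,55,60):
    a=np.radians(t)
    for dy in(0,):
        for n in F: print(t,n,[np.round(proj(F[n],W((15+dx*np.cos(a)+dz*np.sin(a))/1e3,dy,(15-dx*np.sin(a)+dz*np.cos(a))/1e3)),1).tolist() for dx,dz in((-96,0),(-96,120),(-48,0),(-48,120))])
h=cv2.cvtColor(w["image"],cv2.COLOR_BGR2HSV)
for v in range(120,330,7):
    print(v,"".join("k" if V<55 else "w" if S<60 else "r" if H<12 else "a" if H<21 else "y" if H<35 else "." for H,S,V in h[v,170:390:2].astype(int)))
```

```text
t 16.175 tip rest [-50.6  -0.3 192.1] tilt 40.0 F [-0.3  0.3 -0.8] g 0.23081174269031404
side motion 43
scene motion 0
50 side [[274.5, 233.6], [245.7, 207.0], [264.9, 241.3], [236.6, 215.3]]
50 scene [[308.0, 191.1], [326.8, 200.0], [312.0, 205.8], [330.9, 216.1]]
50 wrist [[275.6, 124.3], [275.6, 270.9], [275.6, 123.3], [275.6, 249.3]]
55 side [[272.4, 231.8], [241.7, 207.1], [263.9, 240.4], [233.7, 216.3]]
55 scene [[309.3, 191.8], [329.2, 204.4], [312.7, 206.2], [332.5, 220.0]]
55 wrist [[275.6, 135.7], [275.6, 273.7], [275.6, 128.1], [275.6, 248.8]]
60 side [[270.2, 230.1], [237.8, 207.6], [262.8, 239.6], [231.0, 217.5]]
60 scene [[310.5, 192.7], [331.4, 208.9], [313.3, 206.7], [333.9, 223.9]]
60 wrist [[275.6, 146.7], [275.6, 274.9], [275.6, 132.9], [275.6, 247.3]]
120 wwwwwwayyyyyyyyyyyaaaaaaaaaaaaaaaaaaaaaaaaaaaaaaaaaaaaaaaaaaaaaaaaaaaaaaaaaaaaaaaaaaaaaaaaaaaaaaaaawwwwwwwwwww
127 wwwwwwwaaaayyyyyyaaaaaaaaaaaaaaaaaaaawwwwwwwwwwwwwwwwwwwwwwwwwwwwwwwaaaaaaaaaaaaaaaaaaaaaaaaaaaaaawwwwwwwwwwww
134 wwwwwwwwayaayyyyaaaaaaaaaaaaaaaaaaaaaaaaaaaaawwwwwwwwwwwwwwwaaaaaaaaaaaaaaaaaaaaaaaa
[... 2431 characters left out ...]
wwwwwwwwwa
288 wwwwwwwwwwawwawwawwarwkrkkaaakrawwwwwrwaaaraaaaaaaaaaaaaaaaaaaaaararwrwwwwwkkkkkkkkkkawwaawwwwwawwwwwwwwwwawww
295 wwwwwwawwwaawwwawkkkkkkkkkkkwkkkkrkwwwakaraaaaaaaawaaaaaaaaaaaaaarrrwwwwkkkkkkkkkkkkkkkkkwwwwwywwwwawwwawwwwww
302 kkkkkwwwwawwwwawkkkkkkkkkkkkkkkkkkkkkwakkkaaaaaaaawaaawaawaaawawakkwwwkkkkkkkkkkkkkkkkkkkkkwwwwwwwwwwkkkkkkkkk
309 kkkkkkkkkkkkkkkkkkkkkkkkkkkkkkkkkkkkkwwkkkawwaawawawwaawwaaawaaawkkwwwkkkkkkkkkkkkkkkkkkkkkkkkkkkkkkkkkkkkkkkk
316 kkkkkkkkkkkkkkkkkkkkkkkkkkkkkkkkkkkkkwwkkawraawwawawwaawwwawaaaawwkwwkkkkkkkkkkkkkkkkkkkkkkkkkkkkkkkkkkkkkkkkk
323 kkkkkkkkkkkkkkkkkkkkkkkkkkkkkkkkkkkkkkkkkwaaawwwawawyawwwawwaaawwwkwwkkkkkkkkkkkkkkkkkkkkkkkkkkkkkkkkkkkkkkkkk
```

>>> servo_tool(moves=[[[0,0,-20,0,0,0,20],[0,0,0,0,0,0,20],[0,0,0,0,0,0,20],[0,0,0,0,0,0,20],[0,0,0,0,0,0,20],[0,0,0,0,0,0,20]]])

```text
time: 17.18
tool_pos: [0.5522, 0.1326, 0.2182]
tool_rot: [0.341, 0.05, 0.938, -0.018]
contact_force: [-0.4, -0.3, 0.0]
gripper_width: 0.234
grasp_force: 0.0
```

Run:
```python
from h import *
a=ld("side9")["image"];b=manip.grab_frame("side")["image"];c=manip.grab_frame("side")["image"]
for p,q in((a,c),(b,c)):
    y,x=np.where(cv2.absdiff(p,q).max(2)[200:290,210:290]>50); print(len(y),x.mean()+210 if len(x) else 0,y.mean()+200 if len(x) else 0)
print(manip.job_done())
```

```text
24 285.0 201.08333333333334
0 0 0
the job is handed in; nothing more can be done
None
```

The job is handed in (no verdict was returned): the lantern was pushed home upright, then tipped back, and in the last images it lies still at about 55°, centred on both rails with its foot at the toes and the gripper clear.

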